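# Find the fuller solder canister and hold it out

### The arm

A 6-joint arm with a two-finger parallel gripper is mounted at the origin on the work surface. World frame = base frame: x ahead of the robot, y to its left, z up, the work surface at z = 0. Lengths are in m, angles in rad, forces in N, time in s.
With the tool pointing down it reaches from about 0.3 to 0.875 m from the base axis. Payload 6.4 kg.
Tool frame: the origin (TCP) lies at the very end of the fingers, on their centre line; the grasp point (between the pads) lies 19 mm behind it; z points along the fingers, y is the line along which they close (so a half turn about z gives the same grasp; the last joint's range is limited). The gripper opens to 85 mm and grips with 20 to 120 N. Pads are 22 mm wide; open, the fingers measure 114 mm over their backs; the gripper's body (76 mm by 85 mm) begins 54 mm behind the grasp point. The pads swing forward as they close: fully open they stand 13 mm farther back than shut.
Start: joints at [1.006, 0.181, 1.607, -0, 1.354, -0.206], TCP at [0.202, 0.538, 0.231] pointing down, gripper open.
Joint ranges: [-2.99, 2.99], [-0.89, 2.07], [0.3, 2.58], [-1.14, 4.28], [0, 2.63], [-3.12, 3.12]. Speed limits (rad/s): [2.57, 2.57, 3.01, 3.14, 3.14, 3.14].

### API

Orientations are given as a unit quaternion [w, x, y, z].
In Python, from bench import ctrl gives the robot as it stands.
- The arm moves only by the tool jog_arm, never from a script. Its argument "series" is a list that holds one entry, the list of rows, each a list of 7 numbers: the shift along the tool's x, y, z in mm, then the turn, a rotation vector about the tool's x, y, z in rad, then the finger opening in mm, from 0 to 85.4. In form: [[[tx, ty, tz, rx, ry, rz, gripper], ...]]. A call has exactly 10 rows; each row shifts and turns the commanded pose from where the row before left it, along the tool's axes as they then stand; what a row does not reach is not made up. A row lasts 1/10 s, in which the tool goes at most 50 mm and 8.59 degrees, less where a joint would pass 70% of its speed; a pose out of reach is approached as far as the arm can. A call with a gripper value outside its range is refused whole. The fingers move at their own pace and stop on an object; the grip force is fixed at half the most. Time passes only in rows, so rows that do not move let the fingers close, or fill a call up. It gives the time, the measured TCP pose, the force, the opening and the grip force at its end, in the units of the state.
- ctrl.get_obs(): the state, without advancing time (a new reading comes with each control period).
- ctrl.camera(name): name is "side" or "top"; returns a dict with "frame" (400x640x3 uint8, blue, green, red), "z_map" (400x640 float32, m along the optical axis (not along the pixel's ray), 0 where there is no reading), "fx", "fy", "cx", "cy" (pixels), "xyz" and "rotation" of the camera in the world. Camera axes: x right, y down, z forward; pixel columns grow to the right and rows downward; lengths in m; the calibration is good to about 2 mm. A picture is of the moment at which its call begins.
- ctrl.hand_in(): hands the job in; it is judged then, once.
The state is a dict: "time_s": time; "q": joint angles; "dq": joint speeds; "joint_efforts": joint torques, N m; "eef_pos": TCP position; "eef_rot": TCP orientation; "wrist_force": force on the tool from outside, world axes, zero at the start; "torque": the same for the moment, N m; "opening": opening from 0.0 (shut) to 1.0 (fully open); "grasp_force": force on a finger pad.
Only numpy, scipy, OpenCV 4.12 (cv2) and the standard library are available. Lean on these libraries where they do the work, as an engineer would, in place of code of your own. Each camera call takes 0.05 s, during which the arm holds its last target. There are 200 camera calls.

### The job

One of the two closed solder canisters in the rack is nearly used up. Lift the left one clear of the rack to feel its weight and set it back in its own seat without dropping it, then lift the right one clear likewise; finish while still holding the heavier of the two in the gripper, upright and still, about a hand's breadth above the middle of the round black mat, with the lighter one standing properly in its own seat. Do not tip over or drop a canister, and leave the other things on the bench alone.

Things in the scene. Friction and masses are not known exactly. Their poses are not given: they have to be found in the camera images.
- canister_left: Closed rigid solder canister, its reel shut inside, in the left seat at the start: white body 52 mm diameter, 58 mm tall, sloped shoulder from 53 mm up, coaxial grey cap 32 mm diameter from 58 to 84 mm (the grip). Origin: centre of underside, z up. Left is +y, the robot's own left.
- canister_right: Closed rigid solder canister, its reel shut inside, in the right seat at the start: white body 52 mm diameter, 58 mm tall, sloped shoulder from 53 mm up, coaxial grey cap 32 mm diameter from 58 to 84 mm (the grip). Origin: centre of underside, z up. Looks like the left one; which is heavier is random: 0.37 to 0.49 kg, the other 0.18 to 0.23 kg.
- rack: Fixed bare aluminium plate, 100 x 260 x 20 mm (x, y, z), with two shallow round seats 140 mm apart along its y axis. Origin: centre of its underside, on the bench. It may be turned up to 0.4 rad and lie either side of the mat.
- seat_left (a point): Centre of the floor of the left seat (+y end of the rack, 70 mm from its middle), a round recess 60 mm diameter, 8 mm deep, slightly chamfered, its floor 12 mm above the bench. A canister's origin coincides with it when seated.
- seat_right (a point): The same for the right seat (-y end of the rack).
- mat: Fixed round black rubber hand-over mat, 120 mm diameter, 3 mm thick, flat on the bench. Origin: centre of its underside.
- circuit_board: Bystander: green circuit board with black and white components on a black carrier, 100 x 80 mm, 26 mm tall. Origin: centre of its underside.
- flux_bottle: Bystander: small amber bottle, 40 mm diameter, 85 mm tall. Origin: centre of its underside.
- iron_stand: Bystander: soldering-iron stand, dark base 80 x 70 x 28 mm with a leaning spiral holder, about 135 mm tall. Origin: centre of the base's underside.
Things that resemble listed ones, but are neither listed nor needed, are in the scene too. What is shaped like the canister_right but red or yellow is not meant. There is more than one size of the mat; the one meant has the size given above.

How it is judged:
By the outcome, as a careful person would: the job done as asked, in the order asked, and still so for the second after the job is handed in, while the arm keeps its last pose, push and grip.
It also fails if it takes over 72 s, if anything falls off the work surface, if the arm or the gripper's body presses on something with over 40 N, if the wrist force passes 120 N, or if a joint passes its speed limit or range.

## Working session

There is one attempt and no reset: what is moved stays moved. The work goes in short steps, Python scripts to look and compute and a tool call to move; the robot and the scene stay as the last step left them, time stands still between calls to the robot, and variables do not carry over. Pictures are saved under pics/ and viewed, at most 10 in all, crops included, and the job is handed in when it is done.

Besides the shell and the picture viewer there is one more tool, called after "Call:" in YAML: its name, and indented under it one key for each argument. jog_arm: Moves the arm, as the interface text tells. Its arguments: {"type":"object","properties":{"series":{"type":"array"}},"required":["series"]}

```bash
mkdir -p pics
cat > h.py <<'E'
from bench import ctrl
import numpy as np, cv2
def world(c,u,v,d):
    p=np.stack([(u-c["cx"])/c["fx"]*d,(v-c["cy"])/c["fy"]*d,d],-1)
    return p@R(c).T+np.array(c["xyz"])
def R(c):
    r=np.array(c["rotation"],float)
    if r.shape==(3,3): return r
    from scipy.spatial.transform import Rotation as Q
    return Q.from_quat(np.r_[r.ravel()[1:],r.ravel()[0]]).as_matrix()
def cloud(c):
    v,u=np.mgrid[:400,:640].astype(float); return world(c,u,v,c["z_map"])
def plane(c,u,v,z):
    d=R(c)@np.array([(u-c["cx"])/c["fx"],(v-c["cy"])/c["fy"],1]); o=np.array(c["xyz"])
    return o+d*(z-o[2])/d[2]
E
python3 - <<'E'
from h import *
import pickle
for n in("top","side"):
    c=ctrl.camera(n); cv2.imwrite(f"pics/{n}0.png",c["frame"]); pickle.dump(c,open(n+".pkl","wb")); print(n,c["xyz"],c["rotation"],c["fx"],c["cx"],c["cy"])
print(ctrl.get_obs())
E
```

```text
top [0.3770884  0.05272354 1.66286098] [-0.0413365   0.71457996 -0.69648239  0.05078434] 495.8325318158361 318.17555168391533 206.26097649306806
side [ 0.18279799 -0.77372437  0.60874187] [-0.47459498  0.85349392 -0.18869484  0.10345042] 405.42132869735826 321.8144392968618 210.23497745741778
{'time_s': 0.1, 'q': array([ 1.00570433e+00,  1.81457975e-01,  1.60790867e+00, -8.79859639e-06,
        1.35376754e+00, -2.06278510e-01]), 'dq': array([-0.00115147, -0.00127409, -0.00271053, -0.00160679,  0.00070374,
        0.00065759]), 'joint_efforts': array([-7.11073585e-05, -4.45874619e+01, -3.52241921e+01, -2.38633547e-04,
        4.09507789e-03, -1.10742980e-05]), 'eef_pos': array([0.20162764, 0.53797053, 0.23047884]), 'eef_rot': array([-2.85978823e-04,  1.78444884e-01,  9.83949607e-01, -7.15764550e-04]), 'wrist_force': array([-0.4106794 ,  0.37856588, -0.45650914]), 'torque': array([ 0.00468473, -0.00269032,  0.02079069]), 'grasp_force': 0.0, 'opening': 0.9979197290169012}
```

View pics/top0.png

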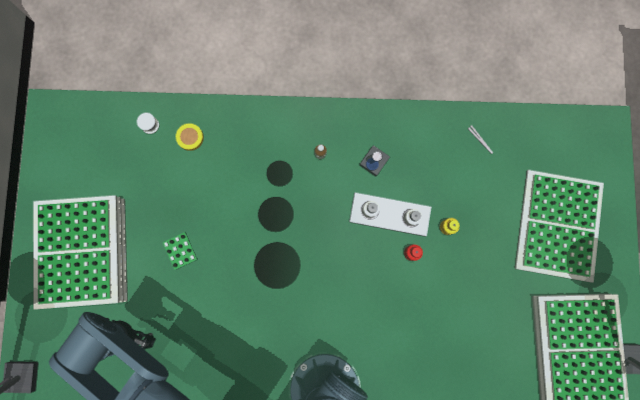

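View pics/side0.png

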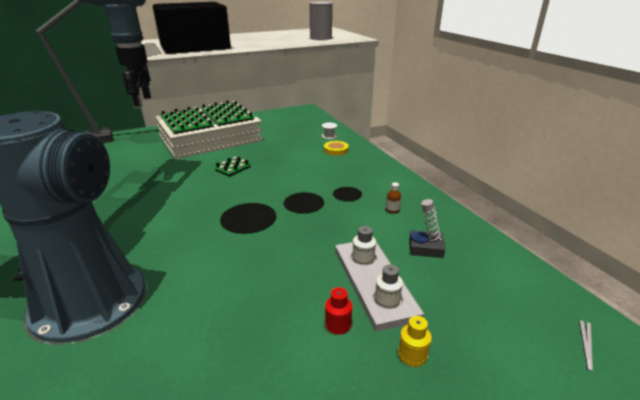

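Top view: rack about (391,214), with white canisters at (371,209) left and (414,217) right. Red at (414,252) and yellow at (452,226) are decoys. There are three black discs, at (280,173), (276,214) and (277,265). Next I measure the discs and the caps.

```bash
cat > m.py <<'E'
from h import *
import pickle
c=pickle.load(open("top.pkl","rb")); s=pickle.load(open("side.pkl","rb"))
f=c["frame"].astype(int); hsv=cv2.cvtColor(c["frame"],cv2.COLOR_BGR2HSV)
def cont(m,lo=60):
    cs,_=cv2.findContours(m.astype(np.uint8),cv2.RETR_EXTERNAL,cv2.CHAIN_APPROX_NONE); return [k for k in cs if cv2.contourArea(k)>lo]
def fitz(cc,k,z):  # project contour to plane
    return np.array([plane(cc,u,v,z)[:2] for u,v in k[:,0,:].astype(float)])
m=(f.max(2)<45); m[:, :240]=0; m[:,310:]=0; m[300:]=0
for k in cont(m):
    p=fitz(c,k,.003); (x,y),r=cv2.minEnclosingCircle(p.astype(np.float32)); e=cv2.fitEllipse((p*1e4).astype(np.float32)); print("disc px",cv2.boundingRect(k),"centre",np.array(e[0])/1e4,"diam",np.array(e[1])/1e4)
P=cloud(c)
# rack: plate + canisters: low saturation, in window
w=np.zeros((400,640),bool); w[185:245,340:440]=1
m=w&(hsv[...,1]<60)&(hsv[...,2]>70)
k=max(cont(m),key=cv2.contourArea); rr=cv2.minAreaRect((fitz(c,k,.02)*1e3).astype(np.float32)); print("rack",rr, np.round(cv2.boxPoints(rr)))
for u,v in((371,209),(414,217)):
    ww=np.zeros_like(w); ww[v-16:v+16,u-16:u+16]=1
    for lo,hi in((.085,.105),(.055,.068),(.03,.2)):
        q=P[ww&(P[...,2]>lo)&(P[...,2]<hi)]
        print(u,v,lo,len(q),np.median(q,0).round(4) if len(q) else '',((q.max(0)+q.min(0))/2).round(4),np.ptp(q,0).round(4))
print("bench z",np.median(P[300:330,430:480,2]))
PS=cloud(s)
for u,v in((364,240),(389,280)):
    ww=np.zeros_like(w); ww[v-25:v+25,u-20:u+20]=1
    q=PS[ww&(PS[...,2]>.091)&(PS[...,2]<.11)]; print("side",len(q),q.mean(0).round(4),((q.max(0)+q.min(0))/2).round(4),np.ptp(q,0).round(4))
cv2.imwrite("pics/crop.png",cv2.resize(c["frame"][150:300,240:470],None,fx=3.4,fy=3.4,interpolation=cv2.INTER_CUBIC))
E
python3 m.py
```

```text
rack ((573.6116943359375, -207.18751525878906), (263.34759521484375, 103.9487533569336), 80.79235076904297) [[ 501. -329.]
 [ 604. -345.]
 [ 646.  -86.]
 [ 543.  -69.]]
371 209 0.085 77 [ 0.5845 -0.1385  0.0955] [ 0.5838 -0.1393  0.0957] [0.0294 0.0308 0.0163]
371 209 0.055 57 [ 0.5763 -0.1315  0.0658] [ 0.5841 -0.1396  0.0624] [0.049  0.0492 0.0113]
371 209 0.03 227 [ 0.5794 -0.1348  0.0717] [ 0.5847 -0.1437  0.0679] [0.0694 0.0772 0.0755]
414 217 0.085 82 [ 0.56   -0.277   0.0961] [ 0.5615 -0.2766  0.0958] [0.0296 0.0304 0.0168]
414 217 0.055 65 [ 0.5566 -0.2682  0.0638] [ 0.562  -0.2776  0.0622] [0.0498 0.0488 0.0116]
414 217 0.03 234 [ 0.5574 -0.2719  0.0707] [ 0.5507 -0.2752  0.0672] [0.0723 0.0793 0.074 ]
bench z 0.0005971673220815932
side 103 [ 0.5799 -0.14    0.0946] [ 0.5801 -0.139   0.0942] [0.0308 0.0341 0.0054]
side 152 [ 0.5566 -0.2782  0.0945] [ 0.5572 -0.2768  0.0939] [0.0308 0.0306 0.0057]
```

View pics/crop.png

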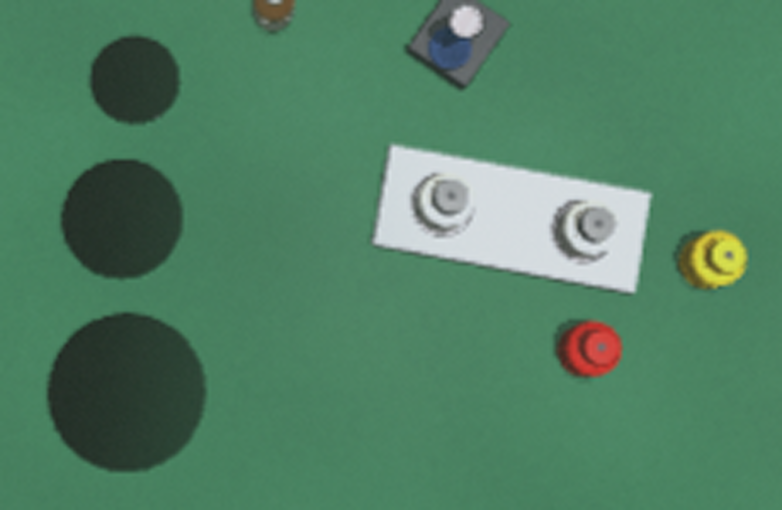

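The crop shows three discs of different size, at full-frame (280,173), (276,214) and (277,265). The two white canisters stand on the rack with the red and yellow decoys outside it. My disc mask was too strict, so I'll fix it.

```bash
cat > m2.py <<'E'
from m import *
print("----")
m=(f[...,1]<85)
m[:, :240]=0; m[:,312:]=0; m[300:]=0; m[:150]=0
for k in cont(m):
    p=fitz(c,k,.003); e=cv2.fitEllipse((p*1e4).astype(np.float32)); print(cv2.boundingRect(k),np.array(e[0])/1e4,np.array(e[1])/1e4, "area diam",2*np.sqrt(m[tuple(slice(a,a+b) for a,b in zip(cv2.boundingRect(k)[1::-1],cv2.boundingRect(k)[3:1:-1]))].sum()/np.pi)*1.66/c["fx"])
from scipy.spatial.transform import Rotation as Q
o=ctrl.get_obs(); r=o["eef_rot"]; M=Q.from_quat(np.r_[r[1:],r[0]]).as_matrix(); print(M.round(3))
# which rotation about tool z: tool y angle in world
print("yaw of tool y",np.arctan2(M[1,1],M[0,1]))
E
python3 m2.py | sed -n '/----/,$p'
```

```text
----
(254, 242, 46, 47) [0.39536375 0.16643855] [0.14881433 0.1505332 ] area diam 0.1544707539448095
(258, 197, 35, 35) [0.56544131 0.17690975] [0.11460454 0.11665604] area diam 0.11765597763266045
(267, 161, 26, 25) [0.70550527 0.16896387] [0.08447768 0.08575981] area diam 0.08606207414963882
[[-0.936  0.351 -0.001]
 [ 0.351  0.936 -0.001]
 [ 0.    -0.002 -1.   ]]
yaw of tool y 1.2119849687217144
```

Three discs: (280,173) about 85 mm, (276,214) about 117 mm, (277,265) about 151 mm. The middle one matches 120 mm, so the mat is at (0.5655, 0.177). Only the two white canisters, (371,209) and (414,217), match in colour, and they stand in the rack. Left cap is about (0.583,-0.139), right about (0.5605,-0.277).

Call:
jog_arm:
  series:
    - [[-15, -12.5, 0, 0, 0, 0, 85], [-30, -25, 0, 0, 0, 0, 85], [-30, -25, 0, 0, 0, 0, 85], [-30, -25, 0, 0, 0, 0, 85], [-30, -25, 0, 0, 0, 0, 85], [-30, -25, 0, 0, 0, 0, 85], [-30, -25, 0, 0, 0, 0, 85], [-30, -25, 0, 0, 0, 0, 85], [-30, -25, 0, 0, 0, 0, 85], [-30, -25, 0, 0, 0, 0, 85]]

```text
time_s: 1.1
eef_pos: [0.3856, 0.2145, 0.2311]
eef_rot: [-0.0, 0.178, 0.984, -0.0]
wrist_force: [0.9, -0.3, -0.8]
opening: 0.995
grasp_force: 0.0
```

Call:
jog_arm:
  series:
    - [[-30, -25, 0, 0, 0, 0, 85], [-30, -25, 0, 0, 0, 0, 85], [-30, -25, 0, 0, 0, 0, 85], [-30, -25, 0, 0, 0, 0, 85], [-30, -25, 0, 0, 0, 0, 85], [-30, -25, 0, 0, 0, 0, 85], [-30, -25, 0, 0, 0, 0, 85], [-30, -25, 0, 0, 0, 0, 85], [-30, -25, 0, 0, 0, 0, 85], [-15, -12.5, 0, 0, 0, 0, 85]]

```text
time_s: 2.1
eef_pos: [0.5696, -0.1094, 0.2307]
eef_rot: [-0.0, 0.179, 0.984, -0.0]
wrist_force: [0.7, -0.5, 0.4]
opening: 0.997
grasp_force: 0.0
```

```bash
cat >> h.py <<'E'
from scipy.spatial.transform import Rotation as Q
def st():
    o=ctrl.get_obs(); r=np.array(o["eef_rot"]); M=Q.from_quat(np.r_[r[1:],r[0]]).as_matrix()
    print("t",o["time_s"],"pos",o["eef_pos"].round(4),"F",o["wrist_force"].round(2),"open",round(o["opening"]*85.4,1),"grip",o["grasp_force"],"z",M[:,2].round(4),"yawy",np.arctan2(M[1,1],M[0,1]).round(3)); return o,M
def to(*t):
    o,M=st(); print("tool mm",(M.T@(np.array(t)-o["eef_pos"])*1e3).round(1));
E
python3 -c "
from h import *
to(.583,-.139,.07)"
```

```text
t 2.1 pos [ 0.5696 -0.1094  0.2307] F [ 0.69 -0.54  0.44] open 85.2 grip 0.0 z [-4.e-04 -4.e-04 -1.e+00] yawy 1.21
tool mm [-23.  -22.9 160.7]
```

Call:
jog_arm:
  series:
    - [[-12, -12, 0, 0, 0, 0, 85], [-12, -12, 0, 0, 0, 0, 85], [0, 0, 15, 0, 0, 0, 85], [0, 0, 25, 0, 0, 0, 85], [0, 0, 25, 0, 0, 0, 85], [0, 0, 20, 0, 0, 0, 85], [0, 0, 10, 0, 0, 0, 85], [0, 0, 0, 0, 0, 0, 85], [0, 0, 0, 0, 0, 0, 85], [0, 0, 0, 0, 0, 0, 85]]

```text
time_s: 3.1
eef_pos: [0.5837, -0.1375, 0.1377]
eef_rot: [0.001, 0.178, 0.984, -0.0]
wrist_force: [1.2, -1.3, 0.5]
opening: 0.995
grasp_force: 0.0
```

```bash
python3 -c "
from h import *
to(.583,-.139,.07)
a=ctrl.camera('side')['frame'][150:330,280:480]; b=ctrl.camera('top')['frame'][150:270,330:463]
cv2.imwrite('pics/a1.png',np.hstack([cv2.resize(a,(400,360)),cv2.resize(b,(400,360))]))"
```

```text
t 3.1 pos [ 0.5837 -0.1375  0.1377] F [ 1.19 -1.26  0.48] open 84.9 grip 0.0 z [ 0.0021 -0.001  -1.    ] yawy 1.212
tool mm [ 0.3 -1.6 67.7]
```

View pics/a1.png

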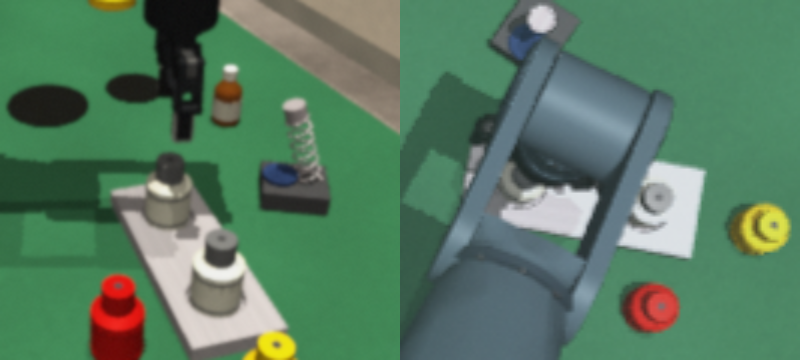

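The gripper hangs over the left cap, at about (169,165) in the left half of the picture, and its fingers straddle it. Descend and close.

Call:
jog_arm:
  series:
    - [[0, -1.5, 10, 0, 0, 0, 85], [0, 0, 15, 0, 0, 0, 85], [0, 0, 15, 0, 0, 0, 85], [0, 0, 12, 0, 0, 0, 85], [0, 0, 8, 0, 0, 0, 85], [0, 0, 5, 0, 0, 0, 85], [0, 0, 2, 0, 0, 0, 85], [0, 0, 0, 0, 0, 0, 85], [0, 0, 0, 0, 0, 0, 40], [0, 0, 0, 0, 0, 0, 40]]

```text
time_s: 4.2
eef_pos: [0.5828, -0.139, 0.0699]
eef_rot: [0.001, 0.178, 0.984, -0.0]
wrist_force: [-0.8, 0.8, -0.2]
opening: 0.689
grasp_force: 0.0
```

Call:
jog_arm:
  series:
    - [[0, 0, 0, 0, 0, 0, 40], [0, 0, 0, 0, 0, 0, 35], [0, 0, 0, 0, 0, 0, 30], [0, 0, 0, 0, 0, 0, 25], [0, 0, 0, 0, 0, 0, 20], [0, 0, 0, 0, 0, 0, 20], [0, 0, 0, 0, 0, 0, 20], [0, 0, 0, 0, 0, 0, 20], [0, 0, 0, 0, 0, 0, 20], [0, 0, 0, 0, 0, 0, 20]]

```text
time_s: 5.2
eef_pos: [0.5829, -0.1385, 0.07]
eef_rot: [0.001, 0.178, 0.984, 0.0]
wrist_force: [0.9, 3.7, 5.9]
opening: 0.355
grasp_force: 59.6
```

```bash
python3 -c "
from h import *
to(.583,-.139,.07)"
```

```text
t 5.2 pos [ 0.5829 -0.1385  0.07  ] F [0.95 3.65 5.91] open 30.4 grip 59.60571369185345 z [ 1.1e-03  2.0e-04 -1.0e+00] yawy 1.212
tool mm [-0.3 -0.4 -0. ]
```

Gripped. Lift clear (60 mm).

Call:
jog_arm:
  series:
    - [[0, 0, -3, 0, 0, 0, 20], [0, 0, -6, 0, 0, 0, 20], [0, 0, -9, 0, 0, 0, 20], [0, 0, -12, 0, 0, 0, 20], [0, 0, -12, 0, 0, 0, 20], [0, 0, -9, 0, 0, 0, 20], [0, 0, -6, 0, 0, 0, 20], [0, 0, -3, 0, 0, 0, 20], [0, 0, 0, 0, 0, 0, 20], [0, 0, 0, 0, 0, 0, 20]]

```text
time_s: 6.2
eef_pos: [0.582, -0.1387, 0.1289]
eef_rot: [-0.0, 0.178, 0.984, 0.0]
wrist_force: [0.3, 1.0, -4.9]
opening: 0.354
grasp_force: 60.0
```

Call:
jog_arm:
  series:
    - [[0, 0, 0, 0, 0, 0, 20], [0, 0, 0, 0, 0, 0, 20], [0, 0, 0, 0, 0, 0, 20], [0, 0, 0, 0, 0, 0, 20], [0, 0, 0, 0, 0, 0, 20], [0, 0, 0, 0, 0, 0, 20], [0, 0, 0, 0, 0, 0, 20], [0, 0, 0, 0, 0, 0, 20], [0, 0, 0, 0, 0, 0, 20], [0, 0, 0, 0, 0, 0, 20]]

```text
time_s: 7.2
eef_pos: [0.5823, -0.1388, 0.1293]
eef_rot: [0.0, 0.178, 0.984, 0.0]
wrist_force: [-0.9, -0.0, -5.2]
opening: 0.356
grasp_force: 60.0
```

```bash
python3 -c "
from h import *
F=[]
for i in range(6):
    c=ctrl.camera('side'); F.append(ctrl.get_obs()['wrist_force'])
print(np.round(F,2))
st()
cv2.imwrite('pics/a2.png',cv2.resize(c['frame'][150:330,280:480],(600,540)))"
```

```text
[[ 0.29 -0.42 -4.25]
 [-0.1   0.18 -4.15]
 [ 1.    0.34 -4.98]
 [ 0.58 -0.43 -4.01]
 [-0.25  0.67 -4.84]
 [ 0.59  0.14 -4.59]]
t 7.5 pos [ 0.5823 -0.1388  0.1293] F [ 0.59  0.14 -4.59] open 30.5 grip 59.97761620944993 z [-0. -0. -1.] yawy 1.212
```

View pics/a2.png

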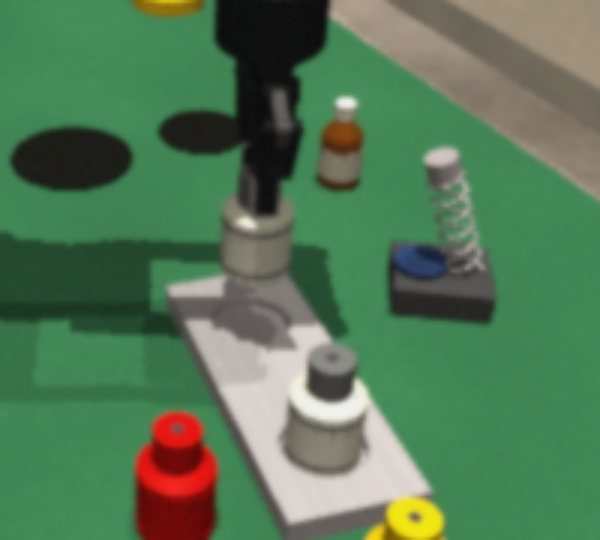

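The left canister (at about (257,240) in the crop) hangs upright and clear above its seat. It pulls about 4.5 N, so roughly 0.45 kg: the heavier range. Now set it back.

Call:
jog_arm:
  series:
    - [[0, 0, 5, 0, 0, 0, 20], [0, 0, 10, 0, 0, 0, 20], [0, 0, 12, 0, 0, 0, 20], [0, 0, 10, 0, 0, 0, 20], [0, 0, 8, 0, 0, 0, 20], [0, 0, 5, 0, 0, 0, 20], [0, 0, 4, 0, 0, 0, 20], [0, 0, 3, 0, 0, 0, 20], [0, 0, 1.5, 0, 0, 0, 20], [0, 0, 0, 0, 0, 0, 20]]

```text
time_s: 8.5
eef_pos: [0.5824, -0.1388, 0.0708]
eef_rot: [0.0, 0.178, 0.984, -0.0]
wrist_force: [-0.2, 0.4, -4.1]
opening: 0.352
grasp_force: 60.0
```

Call:
jog_arm:
  series:
    - [[0, 0, 0.5, 0, 0, 0, 20], [0, 0, 0.5, 0, 0, 0, 20], [0, 0, 0, 0, 0, 0, 20], [0, 0, 0, 0, 0, 0, 20], [0, 0, 0, 0, 0, 0, 20], [0, 0, 0, 0, 0, 0, 20], [0, 0, 0, 0, 0, 0, 20], [0, 0, 0, 0, 0, 0, 20], [0, 0, 0, 0, 0, 0, 20], [0, 0, 0, 0, 0, 0, 20]]

```text
time_s: 9.5
eef_pos: [0.5825, -0.1389, 0.07]
eef_rot: [0.0, 0.178, 0.984, -0.0]
wrist_force: [0.1, 0.0, -1.7]
opening: 0.357
grasp_force: 60.1
```

```bash
python3 -c "
from h import *
st();c=ctrl.camera('side');st()"
```

```text
t 9.5 pos [ 0.5825 -0.1389  0.07  ] F [ 0.07  0.01 -1.71] open 30.5 grip 60.11768258389793 z [ 4.e-04 -2.e-04 -1.e+00] yawy 1.212
t 9.55 pos [ 0.5825 -0.1389  0.07  ] F [ 0.06 -0.66 -1.42] open 30.2 grip 60.12561844744482 z [ 4.e-04 -2.e-04 -1.e+00] yawy 1.212
```

It touches down at the pick height. Press 0.5 mm more and open gently.

Call:
jog_arm:
  series:
    - [[0, 0, 0.5, 0, 0, 0, 20], [0, 0, 0, 0, 0, 0, 20], [0, 0, 0, 0, 0, 0, 34], [0, 0, 0, 0, 0, 0, 36], [0, 0, 0, 0, 0, 0, 40], [0, 0, 0, 0, 0, 0, 50], [0, 0, 0, 0, 0, 0, 60], [0, 0, 0, 0, 0, 0, 75], [0, 0, 0, 0, 0, 0, 85], [0, 0, 0, 0, 0, 0, 85]]

```text
time_s: 10.55
eef_pos: [0.5823, -0.1388, 0.0693]
eef_rot: [0.0, 0.178, 0.984, 0.0]
wrist_force: [-0.2, -0.1, -0.1]
opening: 0.997
grasp_force: 0.0
```

Call:
jog_arm:
  series:
    - [[0, 0, 0, 0, 0, 0, 85], [0, 0, -4, 0, 0, 0, 85], [0, 0, -8, 0, 0, 0, 85], [0, 0, -12, 0, 0, 0, 85], [0, 0, -16, 0, 0, 0, 85], [0, 0, -16, 0, 0, 0, 85], [0, 0, -12, 0, 0, 0, 85], [0, 0, -6, 0, 0, 0, 85], [0, 0, 0, 0, 0, 0, 85], [0, 0, 0, 0, 0, 0, 85]]

```text
time_s: 11.55
eef_pos: [0.582, -0.1387, 0.143]
eef_rot: [-0.0, 0.178, 0.984, 0.0]
wrist_force: [0.2, 0.4, -0.4]
opening: 0.999
grasp_force: 0.0
```

```bash
cat > caps.py <<'E'
from h import *
s=ctrl.camera("side"); PS=cloud(s)
for u,v in((364,240),(389,280)):
    ww=np.zeros((400,640),bool); ww[v-25:v+25,u-20:u+20]=1
    q=PS[ww&(PS[...,2]>.091)&(PS[...,2]<.11)]
    if len(q): print("side",len(q),q.mean(0).round(4),((q.max(0)+q.min(0))/2).round(4),np.ptp(q,0).round(4))
cv2.imwrite("pics/last.png",cv2.resize(s['frame'][150:330,280:480],(600,540)))
E
python3 caps.py; python3 -c "
from h import *
to(.5605,-.277,.13)"
```

```text
side 104 [ 0.5788 -0.1415  0.0946] [ 0.579  -0.1404  0.0941] [0.0312 0.031  0.0058]
side 153 [ 0.5567 -0.2783  0.0945] [ 0.5573 -0.2782  0.094 ] [0.0309 0.0315 0.0059]
t 11.6 pos [ 0.5818 -0.1386  0.1426] F [-0.3  -0.23 -0.25] open 85.0 grip 0.0 z [-1.2e-03  5.0e-04 -1.0e+00] yawy 1.212
tool mm [ -28.7 -137.1   12.5]
```

The left canister is back, with its cap at the same height and place. Over to the right one.

Call:
jog_arm:
  series:
    - [[-4, -19, 0, 0, 0, 0, 85], [-6, -29, 0, 0, 0, 0, 85], [-6, -29, 0, 0, 0, 0, 85], [-6, -29, 0, 0, 0, 0, 85], [-5, -21, 0, 0, 0, 0, 85], [-2, -10, 0, 0, 0, 0, 85], [0, 0, 0, 0, 0, 0, 85], [0, 0, 0, 0, 0, 0, 85], [0, 0, 0, 0, 0, 0, 85], [0, 0, 0, 0, 0, 0, 85]]

```text
time_s: 12.6
eef_pos: [0.5616, -0.2761, 0.1433]
eef_rot: [-0.0, 0.178, 0.984, 0.0]
wrist_force: [0.4, 0.3, -0.9]
opening: 0.997
grasp_force: 0.0
```

```bash
python3 -c "
from h import *
to(.5605,-.277,.07)"
```

```text
t 12.6 pos [ 0.5616 -0.2761  0.1433] F [ 0.39  0.3  -0.88] open 85.2 grip 0.0 z [-1.e-04  3.e-04 -1.e+00] yawy 1.213
tool mm [ 0.7 -1.3 73.3]
```

Call:
jog_arm:
  series:
    - [[0.5, -1, 10, 0, 0, 0, 85], [0, 0, 15, 0, 0, 0, 85], [0, 0, 15, 0, 0, 0, 85], [0, 0, 15, 0, 0, 0, 85], [0, 0, 10, 0, 0, 0, 85], [0, 0, 5, 0, 0, 0, 85], [0, 0, 3, 0, 0, 0, 85], [0, 0, 0, 0, 0, 0, 85], [0, 0, 0, 0, 0, 0, 40], [0, 0, 0, 0, 0, 0, 40]]

```text
time_s: 13.6
eef_pos: [0.561, -0.2784, 0.0711]
eef_rot: [0.001, 0.178, 0.984, -0.0]
wrist_force: [0.2, 0.0, -0.2]
opening: 0.687
grasp_force: 0.0
```

Call:
jog_arm:
  series:
    - [[0, 0, 0, 0, 0, 0, 40], [0, 0, 0, 0, 0, 0, 35], [0, 0, 0, 0, 0, 0, 30], [0, 0, 0, 0, 0, 0, 25], [0, 0, 0, 0, 0, 0, 20], [0, 0, 0, 0, 0, 0, 20], [0, 0, 0, 0, 0, 0, 20], [0, 0, 0, 0, 0, 0, 20], [0, 0, 0, 0, 0, 0, 20], [0, 0, 0, 0, 0, 0, 20]]

```text
time_s: 14.6
eef_pos: [0.561, -0.278, 0.0708]
eef_rot: [0.0, 0.178, 0.984, -0.0]
wrist_force: [0.4, 2.9, 6.0]
opening: 0.351
grasp_force: 59.0
```

```bash
python3 -c "
from h import *
to(.5605,-.277,.07)"
```

```text
t 14.6 pos [ 0.561  -0.278   0.0708] F [0.37 2.86 5.99] open 30.0 grip 58.996015191078186 z [ 8.e-04 -2.e-04 -1.e+00] yawy 1.212
tool mm [0.8 0.8 0.8]
```

Call:
jog_arm:
  series:
    - [[0, 0, -3, 0, 0, 0, 20], [0, 0, -6, 0, 0, 0, 20], [0, 0, -9, 0, 0, 0, 20], [0, 0, -12, 0, 0, 0, 20], [0, 0, -12, 0, 0, 0, 20], [0, 0, -9, 0, 0, 0, 20], [0, 0, -6, 0, 0, 0, 20], [0, 0, -3, 0, 0, 0, 20], [0, 0, 0, 0, 0, 0, 20], [0, 0, 0, 0, 0, 0, 20]]

```text
time_s: 15.6
eef_pos: [0.5603, -0.2778, 0.1299]
eef_rot: [-0.0, 0.178, 0.984, 0.0]
wrist_force: [0.3, 0.0, -1.9]
opening: 0.354
grasp_force: 59.3
```

Call:
jog_arm:
  series:
    - [[0, 0, 0, 0, 0, 0, 20], [0, 0, 0, 0, 0, 0, 20], [0, 0, 0, 0, 0, 0, 20], [0, 0, 0, 0, 0, 0, 20], [0, 0, 0, 0, 0, 0, 20], [0, 0, 0, 0, 0, 0, 20], [0, 0, 0, 0, 0, 0, 20], [0, 0, 0, 0, 0, 0, 20], [0, 0, 0, 0, 0, 0, 20], [0, 0, 0, 0, 0, 0, 20]]

```text
time_s: 16.6
eef_pos: [0.5606, -0.278, 0.1303]
eef_rot: [0.0, 0.178, 0.984, -0.0]
wrist_force: [0.6, -1.0, -0.5]
opening: 0.353
grasp_force: 59.3
```

```bash
python3 -c "
from h import *
F=[]
for i in range(6):
    c=ctrl.camera('side'); F.append(ctrl.get_obs()['wrist_force'])
print(np.round(F,2))
st()
cv2.imwrite('pics/a3.png',cv2.resize(c['frame'][150:330,280:480],(600,540)))"
```

```text
[[-0.48  0.6  -1.58]
 [ 0.78 -0.47 -2.13]
 [-0.39  0.2  -2.  ]
 [-0.03  0.14 -2.42]
 [ 0.17  0.11 -1.52]
 [-0.19  0.86 -1.01]]
t 16.9 pos [ 0.5606 -0.278   0.1303] F [-0.19  0.86 -1.01] open 30.2 grip 59.32810842990875 z [-0.  0. -1.] yawy 1.212
```

View pics/a3.png

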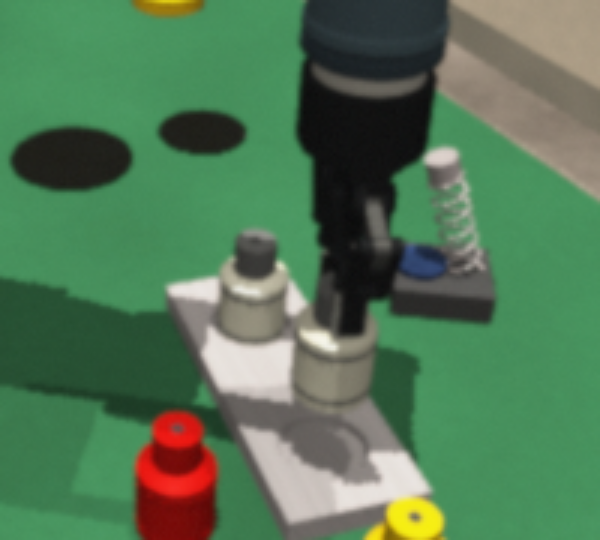

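The right canister at about (334,360) hangs clear and upright, and the left at (253,290) stands in its seat. The right one pulls about 1.8 N (about 0.2 kg), so left is heavier. Put the right one back, same as before.

Call:
jog_arm:
  series:
    - [[0, 0, 5, 0, 0, 0, 20], [0, 0, 10, 0, 0, 0, 20], [0, 0, 12, 0, 0, 0, 20], [0, 0, 10, 0, 0, 0, 20], [0, 0, 8, 0, 0, 0, 20], [0, 0, 5, 0, 0, 0, 20], [0, 0, 4, 0, 0, 0, 20], [0, 0, 3, 0, 0, 0, 20], [0, 0, 1.5, 0, 0, 0, 20], [0, 0, 0, 0, 0, 0, 20]]

```text
time_s: 17.9
eef_pos: [0.5606, -0.2781, 0.0719]
eef_rot: [0.0, 0.178, 0.984, -0.0]
wrist_force: [-0.7, 0.1, -2.1]
opening: 0.356
grasp_force: 59.3
```

Call:
jog_arm:
  series:
    - [[0, 0, 0.5, 0, 0, 0, 20], [0, 0, 0.5, 0, 0, 0, 20], [0, 0, 0, 0, 0, 0, 20], [0, 0, 0, 0, 0, 0, 20], [0, 0, 0, 0, 0, 0, 20], [0, 0, 0, 0, 0, 0, 20], [0, 0, 0, 0, 0, 0, 20], [0, 0, 0, 0, 0, 0, 20], [0, 0, 0, 0, 0, 0, 20], [0, 0, 0, 0, 0, 0, 20]]

```text
time_s: 18.9
eef_pos: [0.5606, -0.2781, 0.0709]
eef_rot: [0.0, 0.178, 0.984, -0.0]
wrist_force: [-0.4, -0.1, -0.8]
opening: 0.358
grasp_force: 59.3
```

```bash
python3 -c "
from h import *
for i in range(4): ctrl.camera('side');st()"
```

```text
t 18.95 pos [ 0.5606 -0.2781  0.0709] F [-0.72  0.53 -1.26] open 30.2 grip 59.34167683124542 z [ 2.e-04 -2.e-04 -1.e+00] yawy 1.212
t 19.0 pos [ 0.5606 -0.2781  0.0709] F [ 0.46 -0.34 -0.41] open 30.1 grip 59.34261202812195 z [ 2.e-04 -2.e-04 -1.e+00] yawy 1.212
t 19.05 pos [ 0.5607 -0.2781  0.0709] F [-0.25  0.31  0.09] open 30.3 grip 59.34295892715454 z [ 2.e-04 -1.e-04 -1.e+00] yawy 1.212
t 19.1 pos [ 0.5606 -0.2781  0.0709] F [ 0.22 -0.79  0.57] open 30.2 grip 59.34327006340027 z [ 2.e-04 -1.e-04 -1.e+00] yawy 1.212
```

Supported by the seat. Release, rise, and return to the left one.

Call:
jog_arm:
  series:
    - [[0, 0, 0.3, 0, 0, 0, 20], [0, 0, 0, 0, 0, 0, 20], [0, 0, 0, 0, 0, 0, 34], [0, 0, 0, 0, 0, 0, 36], [0, 0, 0, 0, 0, 0, 40], [0, 0, 0, 0, 0, 0, 50], [0, 0, 0, 0, 0, 0, 60], [0, 0, 0, 0, 0, 0, 75], [0, 0, 0, 0, 0, 0, 85], [0, 0, 0, 0, 0, 0, 85]]

```text
time_s: 20.1
eef_pos: [0.5606, -0.278, 0.0705]
eef_rot: [0.0, 0.178, 0.984, -0.0]
wrist_force: [-0.2, -0.5, 0.1]
opening: 0.997
grasp_force: 0.0
```

Call:
jog_arm:
  series:
    - [[0, 0, 0, 0, 0, 0, 85], [0, 0, -4, 0, 0, 0, 85], [0, 0, -8, 0, 0, 0, 85], [0, 0, -12, 0, 0, 0, 85], [0, 0, -16, 0, 0, 0, 85], [0, 0, -16, 0, 0, 0, 85], [0, 0, -12, 0, 0, 0, 85], [0, 0, -6, 0, 0, 0, 85], [0, 0, 0, 0, 0, 0, 85], [0, 0, 0, 0, 0, 0, 85]]

```text
time_s: 21.1
eef_pos: [0.5603, -0.2779, 0.1442]
eef_rot: [-0.0, 0.178, 0.984, 0.0]
wrist_force: [-0.6, -0.4, -0.8]
opening: 0.994
grasp_force: 0.0
```

Call:
jog_arm:
  series:
    - [[4, 19, 0, 0, 0, 0, 85], [6, 29, 0, 0, 0, 0, 85], [6, 29, 0, 0, 0, 0, 85], [6, 29, 0, 0, 0, 0, 85], [5, 21, 0, 0, 0, 0, 85], [2, 10, 0, 0, 0, 0, 85], [0, 0, 0, 0, 0, 0, 85], [0, 0, 0, 0, 0, 0, 85], [0, 0, 0, 0, 0, 0, 85], [0, 0, 0, 0, 0, 0, 85]]

```text
time_s: 22.1
eef_pos: [0.5814, -0.1406, 0.1444]
eef_rot: [0.0, 0.179, 0.984, -0.0]
wrist_force: [-0.2, -0.2, -0.0]
opening: 0.991
grasp_force: 0.0
```

```bash
python3 caps.py; python3 -c "
from h import *
to(.5825,-.1389,.07)"
```

```text
side 104 [ 0.5793 -0.1413  0.0944] [ 0.5804 -0.1401  0.0943] [0.032  0.0312 0.0063]
side 153 [ 0.5567 -0.2786  0.0945] [ 0.5575 -0.2777  0.0942] [0.0311 0.0307 0.0063]
t 22.15 pos [ 0.5814 -0.1405  0.1444] F [0.44 0.15 0.22] open 85.2 grip 0.0 z [-0.e+00 -1.e-04 -1.e+00] yawy 1.211
tool mm [-0.5  1.9 74.4]
```

View pics/last.png

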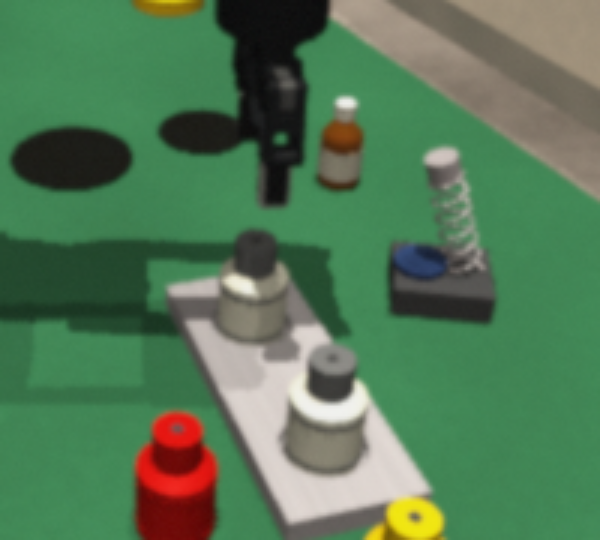

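Both canisters stand upright in their seats, left at (253,290) and right at (325,420), with cap heights unchanged. The gripper is above the left one, so I regrip it.

Call:
jog_arm:
  series:
    - [[-0.5, 2, 10, 0, 0, 0, 85], [0, 0, 15, 0, 0, 0, 85], [0, 0, 15, 0, 0, 0, 85], [0, 0, 15, 0, 0, 0, 85], [0, 0, 11, 0, 0, 0, 85], [0, 0, 5, 0, 0, 0, 85], [0, 0, 3, 0, 0, 0, 85], [0, 0, 0, 0, 0, 0, 85], [0, 0, 0, 0, 0, 0, 40], [0, 0, 0, 0, 0, 0, 40]]

```text
time_s: 23.15
eef_pos: [0.5832, -0.1381, 0.0713]
eef_rot: [0.001, 0.178, 0.984, -0.0]
wrist_force: [0.4, -0.1, 0.0]
opening: 0.687
grasp_force: 0.0
```

Call:
jog_arm:
  series:
    - [[0, 0, 0, 0, 0, 0, 40], [0, 0, 0, 0, 0, 0, 35], [0, 0, 0, 0, 0, 0, 30], [0, 0, 0, 0, 0, 0, 25], [0, 0, 0, 0, 0, 0, 20], [0, 0, 0, 0, 0, 0, 20], [0, 0, 0, 0, 0, 0, 20], [0, 0, 0, 0, 0, 0, 20], [0, 0, 0, 0, 0, 0, 20], [0, 0, 0, 0, 0, 0, 20]]

```text
time_s: 24.15
eef_pos: [0.5829, -0.1381, 0.0711]
eef_rot: [0.0, 0.178, 0.984, -0.0]
wrist_force: [-2.4, -0.1, 6.1]
opening: 0.356
grasp_force: 58.9
```

Call:
jog_arm:
  series:
    - [[0, 0, -3, 0, 0, 0, 20], [0, 0, -6, 0, 0, 0, 20], [0, 0, -10, 0, 0, 0, 20], [0, 0, -14, 0, 0, 0, 20], [0, 0, -16, 0, 0, 0, 20], [0, 0, -16, 0, 0, 0, 20], [0, 0, -14, 0, 0, 0, 20], [0, 0, -8, 0, 0, 0, 20], [0, 0, -3, 0, 0, 0, 20], [0, 0, 0, 0, 0, 0, 20]]

```text
time_s: 25.15
eef_pos: [0.5827, -0.1379, 0.1608]
eef_rot: [0.0, 0.178, 0.984, -0.0]
wrist_force: [1.5, 0.3, -4.7]
opening: 0.357
grasp_force: 59.7
```

```bash
python3 -c "
from h import *
to(.5655,.177,.16)"
```

```text
t 25.15 pos [ 0.5827 -0.1379  0.1608] F [ 1.52  0.34 -4.69] open 30.5 grip 59.730563163757324 z [ 5.e-04 -2.e-04 -1.e+00] yawy 1.212
tool mm [126.7 288.8   0.8]
```

The heavier one is up (4.7 N). Carry it to the mat.

Call:
jog_arm:
  series:
    - [[3, 7, 0, 0, 0, 0, 20], [6, 14, 0, 0, 0, 0, 20], [9, 20, 0, 0, 0, 0, 20], [10, 23, 0, 0, 0, 0, 20], [10, 23, 0, 0, 0, 0, 20], [10, 23, 0, 0, 0, 0, 20], [10, 23, 0, 0, 0, 0, 20], [10, 23, 0, 0, 0, 0, 20], [10, 23, 0, 0, 0, 0, 20], [10, 23, 0, 0, 0, 0, 20]]

```text
time_s: 26.15
eef_pos: [0.5701, 0.0846, 0.1598]
eef_rot: [-0.001, 0.178, 0.984, 0.0]
wrist_force: [0.3, -0.1, -4.7]
opening: 0.358
grasp_force: 59.8
```

Call:
jog_arm:
  series:
    - [[10, 23, 1, 0, 0, 0, 20], [10, 23, 1, 0, 0, 0, 20], [8, 18, 2, 0, 0, 0, 20], [6, 13, 2, 0, 0, 0, 20], [3, 7, 1, 0, 0, 0, 20], [1.5, 3, 0, 0, 0, 0, 20], [0, 0, 0, 0, 0, 0, 20], [0, 0, 0, 0, 0, 0, 20], [0, 0, 0, 0, 0, 0, 20], [0, 0, 0, 0, 0, 0, 20]]

```text
time_s: 27.15
eef_pos: [0.566, 0.1765, 0.1536]
eef_rot: [0.0, 0.179, 0.984, -0.0]
wrist_force: [-0.3, 0.2, -4.5]
opening: 0.355
grasp_force: 59.9
```

```bash
python3 -c "
from h import *
to(.5655,.177,.153)
c=ctrl.camera('side');cv2.imwrite('pics/a5.png',cv2.resize(c['frame'][120:340,180:460],(700,550)))"
```

```text
t 27.15 pos [0.566  0.1765 0.1536] F [-0.32  0.24 -4.47] open 30.3 grip 59.9135023355484 z [ 3.e-04 -1.e-04 -1.e+00] yawy 1.211
tool mm [0.6 0.3 0.6]
```

View pics/a5.png

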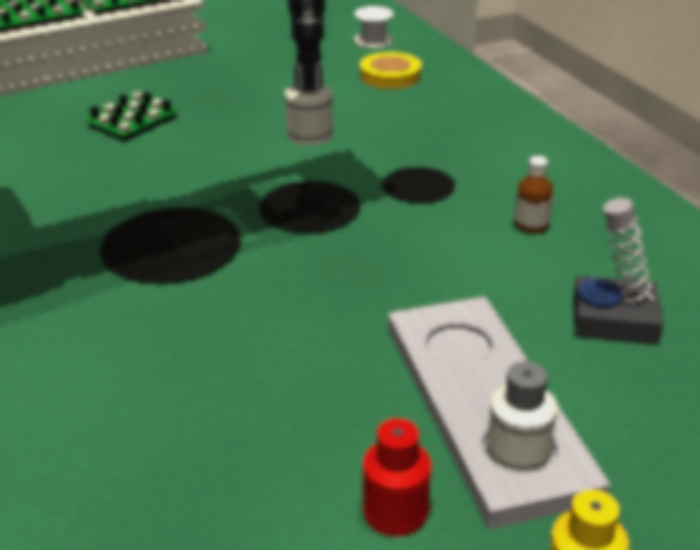

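The left canister hangs upright at (309,113) above the middle mat at (309,207). The right one stands in its seat at (520,420), and nothing else has moved. Let it settle one second, then hand in.

Call:
jog_arm:
  series:
    - [[0, 0, 0, 0, 0, 0, 20], [0, 0, 0, 0, 0, 0, 20], [0, 0, 0, 0, 0, 0, 20], [0, 0, 0, 0, 0, 0, 20], [0, 0, 0, 0, 0, 0, 20], [0, 0, 0, 0, 0, 0, 20], [0, 0, 0, 0, 0, 0, 20], [0, 0, 0, 0, 0, 0, 20], [0, 0, 0, 0, 0, 0, 20], [0, 0, 0, 0, 0, 0, 20]]

```text
time_s: 28.2
eef_pos: [0.5657, 0.1772, 0.1535]
eef_rot: [-0.0, 0.178, 0.984, 0.0]
wrist_force: [-1.1, -0.2, -4.5]
opening: 0.353
grasp_force: 59.9
```

```bash
python3 -c "
from h import *
st(); print(ctrl.hand_in())"
```

```text
t 28.2 pos [0.5657 0.1772 0.1535] F [-1.08 -0.2  -4.51] open 30.1 grip 59.91330921649933 z [-0.  0. -1.] yawy 1.212
the job is handed in; nothing more can be done
None
```

I handed the job in at 28 s: the left canister is the heavier (about 0.46 kg against 0.18 kg) and is held upright about 9 cm above the middle of the 120 mm mat, with the right one back in its seat.

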